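Lock the hatch of a strip winder with its quarter-turn fastener

TASK

The hatch on top of the strip winder is sprung slightly ajar. Set the fingertips in the slot of its round fastener, press the hatch down flush through the fastener and, keeping it down, turn the slot a quarter turn clockwise (seen from above) as far as it goes, so that the hatch stays locked when you come away. Do not lift or pry the hatch, and leave everything that lies around and on the winder where it is.

Things in the scene. Friction and masses are not known exactly. Their poses are not given: they have to be found in the camera images.
- winder: the strip winder: a fixed grey sheet-metal housing, 280 (x) x 400 (y) x 90 mm tall, top deck 90 mm above the table. Origin at the centre of its underside, z up, front faces its own -x. On the deck lie a motor at its own x = +0.11 behind the hatch (to 142 mm above the table) and a winding head at y = +0.14 (to 145 mm above the table)
- hatch_edge (a point): middle of the hatch's free (front) edge, on its top face. The hatch is a flat aluminium panel, 203 (x) x 260 (y) x 5 mm, that lies on the deck and is hinged along its rear edge; the hinge line runs along the housing's y at the housing's own x = +0.075, z = +0.0925. Closed, its top face is 95 mm above the table
- hatch (a joint): angle of the hatch in rad: 0 = flush and shut, positive = free edge raised. A soft seal springs it up to about 0.1 (fastener about 14 mm up); about 5 N straight down on the fastener shuts it, and it can be pressed further into the seal to a stop at -0.028 (4 mm lower at the fastener) with about 7 N. Locked, it rests within 0.015 of 0
- cam_head: the fastener's round steel head, 81 mm across. A straight slot runs across its middle: 26 mm wide, 80 mm long, 14 mm deep, flat black floor. Origin at the centre of the slot's floor, on the turning axis; y axis along the slot, z out of the head (vertical when the hatch is shut). With the hatch shut the origin is 98 mm above the table, at (-0.070, -0.050) in the housing's own x, y (m)
- ring_top (a point): centre of the fastener's aluminium ring, on the turning axis at the ring's top. The raised ring, 96 mm across, sits on the hatch around the steel head, level with it within 2 mm, and closes the slot's ends. With the hatch shut it is 111 mm above the table
- cam (a joint): fastener angle in rad, growing clockwise seen from above: 0 = unlocked, slot parallel to the hatch's free edge; 1.57 = locked, at a stop, slot pointing at the free edge and a small black mark. It stays where left; turning takes 0.1 to 0.2 N m. From about 0.5 on its tongue goes under a keeper: with the hatch up it strikes and stops there; with the hatch pressed flush it passes and then holds it
- tin: the closed green tin (72 mm across, 125 mm tall) standing beside the housing; origin at the centre of its underside
- spool_a: white thread spool, 40 mm across, 46 mm tall, standing on the table beside the housing's right side (-y of the housing)
- spool_b: wooden thread spool, 40 mm across, 46 mm tall, standing on the table at the housing's left side (+y of the housing)
- pin_dish: small steel pin dish, 60 mm across, 20 mm tall, standing on the housing's fixed deck to the left of the hatch
- scissors: scissors lying flat on the table in front of the housing, 185 mm long, 9 mm thick
- tray: shallow white tray, 130 x 200 x 30 mm, on the table left of the housing
- lath: wooden lath lying on the table, 250 x 30 x 12 mm

How it is judged:
On the way, in this order (a step that is already met when the one before it is completed fails the run):
1. the fingertips press the fastener and the hatch is down, before the fastener is turned home (value of joint hatch below 0.03 rad and value of joint cam below 1 rad and contact force between the fingers and cam_head above 1 N), for 0.1 s.
2. the fastener has been turned home by the fingertips (value of joint cam above 1.3 rad and value of joint hatch below 0.02 rad and contact force between the fingers and cam_head above 0.3 N), for 0.1 s.
At the end, for the whole second after the job is handed in: the fastener stands turned clockwise to within about 15 degrees (0.27 rad) of its stop, the hatch is held shut within 0.02 rad of flush with nothing touching it, and both are at rest (value of joint cam above 1.3 rad and value of joint hatch between -0.038 and 0.02 rad and velocity of joint hatch between -0.05 and 0.05 rad/s and velocity of joint cam between -0.05 and 0.05 rad/s).
It fails at once if the hatch is lifted or pried open (above 0.2 rad) (value of joint hatch above 0.2 rad).
It fails at once if a thing lying around or on the winder is pushed or lifted by more than 20 mm (distance of any of tin, spool_a, spool_b, pin_dish, scissors, tray, lath from where it was at the start of the episode above 0.02 m).
It fails at once if a standing thing is tipped over (angle between any of tin, spool_a, spool_b, pin_dish's own z axis and vertical above 0.35 rad).
It also fails if it takes over 38 s, if anything falls off the work surface, if the arm or the gripper's body presses on something with over 40 N, if the wrist force passes 120 N, or if a joint passes its speed limit or range.

ROBOT

A 6-joint arm with a two-finger parallel gripper is mounted at the origin on the work surface. World frame = base frame: x ahead of the robot, y to its left, z up, the work surface at z = 0. Lengths are in m, angles in rad, forces in N, time in s.
With the tool pointing down it reaches from about 0.35 to 0.775 m from the base axis. Payload 5.5 kg.
Tool frame: the origin (TCP) lies at the very end of the fingers, on their centre line; the grasp point (between the pads) lies 19 mm behind it; z points along the fingers, y is the direction in which the jaws open and shut (so a half turn about z gives the same grasp; the last joint's range is limited). The gripper opens to 85 mm and grips with 20 to 120 N. Pads are 22 mm wide; open, the fingers measure 114 mm over their backs; the gripper's body (76 mm by 85 mm) begins 54 mm behind the grasp point. The pads swing forward as they close: fully open they stand 13 mm farther back than shut.
Start: joints at [1.075, 0.313, 0.046, 1.304, 0, 1.431], TCP at [0.2, 0.539, 0.231] pointing down, gripper open.
Joint ranges: [-2.76, 2.76], [-0.86, 1.69], [-1.03, 1.26], [-2.2, 2.34], [-1.47, 1.5], [-3.14, 3.14]. Speed limits (rad/s): [2.57, 2.57, 3.14, 3.14, 3.14, 3.14].

INTERFACE

Orientations are given as a unit quaternion [w, x, y, z].
In Python, from workcell import get_state, imaging, env, spotter gives the robot as it stands.
- The arm moves only by the tool play_rows, never from a script. Its argument "moves" is a list of rows, each an object with "claw": the finger opening in cm, from 0 to 8.54; "delta_pos": the shift along the tool's x, y, z in cm, a list of three; "twist": the turn about the tool's z in degrees. A call has 1 to 12 rows; each row is the pose to reach, as a shift and turn from the pose commanded when the call began, along the tool's axes at that moment; what a row does not reach only later rows make up. A row lasts 1/8 s, in which the tool goes at most 62.5 mm and 10.7 degrees, less where a joint would pass 70% of its speed; a pose out of reach is approached as far as the arm can. A call with a gripper value outside its range is refused whole. The fingers move at their own pace and stop on an object; "force" is the grip in N (left out, the last holds). Time passes only in rows, so rows that repeat a pose let the fingers close. It gives the time, the measured TCP pose, the force and the opening at its end, in the units of the state.
- get_state(): the state, without advancing time (a new reading comes with each control period).
- imaging.read_camera(name): name is "scene" or "side" or "wrist"; returns the picture (420x560x3 uint8, red, green, blue); there is no depth.
- imaging.camera_info(name): a dict with "fx", "fy", "cx", "cy" (pixels), "k1" (the pictures are not rectified: a ray, as slopes to the right and down, at radius r is drawn at 1 + k1 r^2 times it, then the intrinsics apply), "world_to_cam" (4x4, takes a point from world to camera coordinates). Camera axes: x right, y down, z forward; pixel columns grow to the right and rows downward; lengths in m; the calibration is good to about 2 mm. A picture is of the moment at which its call begins: read the wrist's pose just before it. camera_info takes no time and is no camera call; for the wrist camera it gives the pose at the moment of the call.
- env.hand_in(): hands the job in, once; it reports no verdict.
Trained networks look in the newest picture that a camera, given by its name, has taken for a name from the list of things; names that differ only in an ending like _2 or _b are one class to them, and where a whole thing is asked for, a point or a joint stands for the part that bears it (a point fixed in the world has none). Each returns a list of dicts, best first, with "conf" (0 to 1); they miss things now and then, are a little off and sometimes report something else, mostly with a low value. They report only what shows in the picture. A call takes as long as a camera call.
- spotter.spot_in(camera, query): "extent" ([left, top, right, bottom] in pixels, round what is visible of it).
The state is a dict: "clock": time; "joint_pos": joint angles; "qvel": joint speeds; "tau": joint torques, N m; "tcp_pos": TCP position; "orientation": TCP orientation; "wrist_force": force on the tool from outside, world axes, zero at the start; "ft_torque": the same for the moment, N m; "finger_gap": finger opening in m.
Only numpy, scipy, OpenCV 4.12 (cv2) and the standard library are available. Lean on these libraries where they do the work, as an engineer would, in place of code of your own. Each camera call takes 0.05 s, during which the arm holds its last target. There are 200 camera calls.

## Working session

There is one attempt and no reset: what is moved stays moved. The work goes in short steps, Python scripts to look and compute and a tool call to move; the robot and the scene stay as the last step left them, time stands still between calls to the robot, and variables do not carry over. Pictures are saved under pics/ and viewed, about 8 in all and at most 12, crops included, and the job is handed in when it is done.

Besides the shell and the picture viewer there is one more tool, called after "Call:" as name([rows], argument=value, ...), one row to a line, values as JSON. play_rows: Moves the arm, as the interface text tells. Its arguments: {"type":"object","properties":{"moves":{"type":"array"},"force":{"type":"number"}},"required":["moves"]}

```bash
ls; mkdir -p pics; cat > h.py <<'E'
import numpy as np, cv2
from workcell import get_state, imaging, env, spotter
def ray(cam,uv,info=None):
    i=info or imaging.camera_info(cam)
    xd=np.array([(uv[0]-i["cx"])/i["fx"],(uv[1]-i["cy"])/i["fy"]]); x=xd.copy()
    for _ in range(20): x=xd/(1+i["k1"]*(x@x))
    T=np.array(i["world_to_cam"]); R=T[:3,:3]; o=-R.T@T[:3,3]
    return o,R.T@np.array([x[0],x[1],1])
def at_z(cam,uv,z,info=None):
    o,d=ray(cam,uv,info); return o+d*(z-o[2])/d[2]
def px(cam,P,info=None):
    i=info or imaging.camera_info(cam); T=np.array(i["world_to_cam"]); p=T[:3,:3]@np.array(P)+T[:3,3]
    x=p[:2]/p[2]; x=x*(1+i["k1"]*(x@x)); return [i["fx"]*x[0]+i["cx"],i["fy"]*x[1]+i["cy"]]
E
python3 - <<'E'
from h import *
print(get_state())
ims=[]
for c in ["scene","side","wrist"]:
    im=imaging.read_camera(c); cv2.imwrite(f"pics/{c}0.png",im[:,:,::-1])
    i=imaging.camera_info(c); T=np.array(i["world_to_cam"]); print(c,i["fx"],i["k1"],(-T[:3,:3].T@T[:3,3]).round(3))
    for q in ["cam_head","ring_top","winder","tin","hatch_edge"]:
        for r in spotter.spot_in(c,q)[:2]: print(c,q,round(r["conf"],2),np.round(r["extent"],1))
E
```

```text
pics
{'clock': 0.0, 'joint_pos': array([1.07537705e+00, 3.14028468e-01, 4.49457380e-02, 1.30362717e+00,
       3.42224393e-05, 1.43117998e+00]), 'qvel': array([-0.00023619,  0.00182829,  0.00211773, -0.00038475,  0.00259171,
       -0.00017376]), 'tau': array([ 3.79878220e-04, -4.80622494e+01,  2.98537552e+01,  1.93137926e-02,
       -3.52469567e-05, -1.38656685e-05]), 'tcp_pos': array([0.2000472 , 0.53850523, 0.23037934]), 'orientation': array([-3.14973503e-04,  1.76964487e-01,  9.84216772e-01, -9.03617238e-04]), 'wrist_force': array([-0.52302496,  0.55128131, -0.79958566]), 'ft_torque': array([-0.05370377,  0.01168921,  0.02824354]), 'finger_gap': 0.0855783328108292}
scene 504.5858813955881 -0.18587518509317247 [1.147 0.929 1.099]
scene cam_head 0.78 [295.6 172.6 320.4 194.2]
scene cam_head 0.66 [333.3 190.7 364.4 234.5]
scene ring_top 0.66 [293.3 171.3 324.9 193.4]
scene ring_top 0.61 [253.1 156.  343.9 226.7]
scene winder 0.79 [227.9 156.1 363.2 290.2]
scene tin 0.94 [252.8 136.6 271.4 162.9]
scene hatch_edge 0.94 [251.1 155.7 346.  225.8]
side 444.75399288152624 -0.0512398154676741 [ 0.025 -0.879  0.794]
side cam_head 0.87 [246.7 198.7 276.4 214.4]
side ring_top 0.71 [235.3 183.6 321.4 239.4]
side winder 0.97 [231.8 158.6 347.3 276.1]
side tin 0.64 [289.9 245.8 323.6 297.9]
side hatch_edge 0.81 [234.4 187.3 322.7 239.6]
wrist 325.3092384317574 -0.03501978694232016 [0.137 0.562 0.374]
wrist winder 0.49 [ 58.5 411.5 110.2 417.2]
```

```bash
python3 - <<'E'
from h import *
a=cv2.imread("pics/scene0.png")[110:310,200:420]; b=cv2.imread("pics/side0.png")[130:330,190:410]
cv2.imwrite("pics/c1.png",np.hstack([cv2.resize(x,None,fx=1.8*2/2,fy=1.8,interpolation=cv2.INTER_CUBIC) for x in (a,b)]))
for z in (.111,.125):
  print(z,at_z("scene",(308,183),z).round(3),at_z("side",(261.5,206.5),z).round(3))
E
```

```text
0.111 [0.463 0.063 0.111] [0.48  0.086 0.111]
0.125 [0.473 0.075 0.125] [0.471 0.066 0.125]
```

View pics/c1.png

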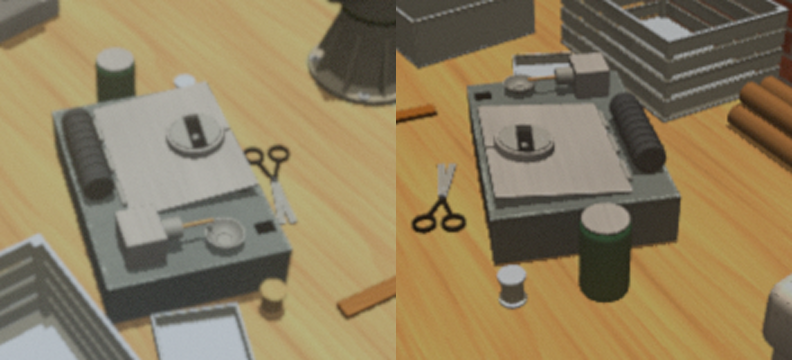

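Scene shows the winder with its front towards the robot, fastener in the middle of the hatch near the front edge, slot along y, at about (0.472, 0.071, 0.123). The approach is clear from above, so I'll move over it.

Call:
play_rows([
  {"claw":4,"delta_pos":[-4.6,-3.8,-0.5],"twist":-3},
  {"claw":4,"delta_pos":[-9.2,-7.6,-1],"twist":-6},
  {"claw":4,"delta_pos":[-13.8,-11.4,-2],"twist":-9},
  {"claw":4,"delta_pos":[-18.4,-15.2,-3],"twist":-12},
  {"claw":4,"delta_pos":[-23,-19,-3],"twist":-15},
  {"claw":4,"delta_pos":[-27.6,-22.8,-3],"twist":-18},
  {"claw":4,"delta_pos":[-32.2,-26.6,-3],"twist":-20},
  {"claw":4,"delta_pos":[-37,-30.4,-3],"twist":-20},
  {"claw":4,"delta_pos":[-41.8,-34.3,-3],"twist":-20},
  {"claw":4,"delta_pos":[-41.8,-34.3,-3],"twist":-20},
  {"claw":4,"delta_pos":[-41.8,-34.3,-3],"twist":-20},
])

```text
clock: 2.28
tcp_pos: [0.4724, 0.0718, 0.2612]
orientation: [-0.0, 0.004, 1.0, 0.0]
wrist_force: [-1.4, -0.7, -0.6]
finger_gap: 0.0398
```

```bash
python3 - <<'E'
from h import *
s=get_state(); print(s["clock"],s["tcp_pos"],s["orientation"],s["joint_pos"],s["finger_gap"],s["wrist_force"])
im=imaging.read_camera("wrist"); cv2.imwrite("pics/w1.png",im[:,:,::-1])
for q in ["cam_head","ring_top","hatch_edge"]:
    for r in spotter.spot_in("wrist",q)[:2]: print(q,round(r["conf"],2),np.round(r["extent"],1))
print(px("wrist",s["tcp_pos"]),px("wrist",[.472,.071,.123]))
E
```

```text
2.275 [0.47235667 0.07176484 0.26116703] [-3.58919936e-04  3.94106662e-03  9.99992142e-01  2.33782539e-04] [-1.77498889e-02  1.17277172e-01 -1.29875976e-01  1.32436741e+00
  4.57608275e-04 -9.86790024e-03] 0.03979946160709112 [-1.38700313 -0.67112763 -0.61572472]
cam_head 0.71 [226.7 149.9 323.2 241.7]
ring_top 0.6 [119.3  88.1 427.5 342. ]
ring_top 0.31 [432.1 248.9 489.8 303. ]
[np.float64(272.98136707899425), np.float64(267.71981735377983)] [np.float64(273.3021470356135), np.float64(199.78768043165516)]
```

View pics/w1.png

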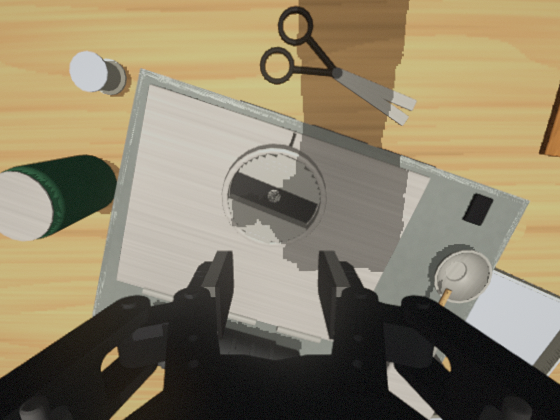

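The picture shows the fastener at about (274,196), with the slot from (233,182) to (316,218) and the winder yawed about 20°. Zooming in for the slot edges.

```bash
python3 - <<'E'
from h import *
im=cv2.imread("pics/w1.png")
c=im[135:255,210:340]; cv2.imwrite("pics/c2.png",cv2.resize(c,None,fx=5,fy=5,interpolation=cv2.INTER_CUBIC))
A=at_z("wrist",(150,85),.116);B=at_z("wrist",(428,178),.116);print("front edge",A,B,np.degrees(np.arctan2(*(B-A)[:2])),np.linalg.norm(B-A))
A=at_z("wrist",(146,70),.09);B=at_z("wrist",(526,202),.09);print("housing front",A,B,np.degrees(np.arctan2(*(B-A)[:2])),np.linalg.norm(B-A))
E
```

```text
front edge [ 0.37409331 -0.03185558  0.116     ] [0.45409701 0.2104891  0.116     ] 18.269275791131186 0.25520881521631594
housing front [ 0.35843194 -0.04376189  0.09      ] [0.48323791 0.32743745 0.09      ] 18.58385710619604 0.3916190547601065
```

View pics/c2.png

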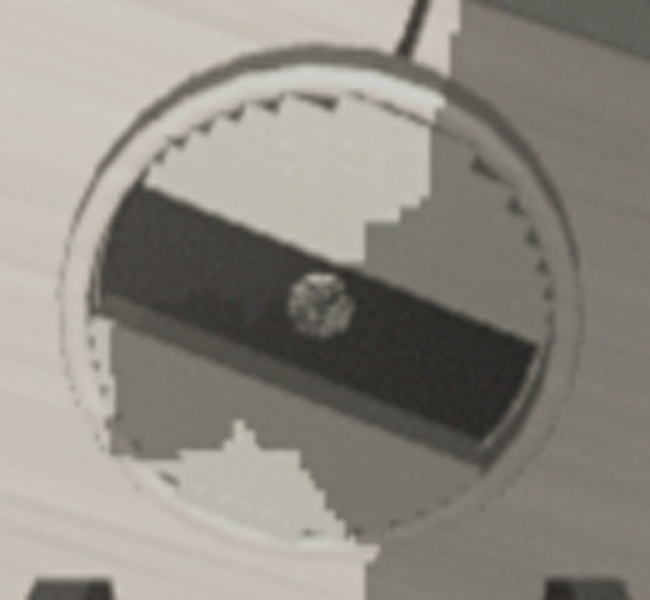

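```bash
python3 - <<'E'
from h import *
f=lambda u,v,z: at_z("wrist",(210+u/5,135+v/5),z)[:2]
print("centre",f(320,307,.112), "ring",f(320,297,.12))
# slope of hatch: height rises towards -x(own); refine z by own-x
def ang(p,q,z): A=f(*p,z);B=f(*q,z); return np.degrees(np.arctan2(*(B-A))),np.linalg.norm(B-A)
print(ang((145,187),(538,345),.126),ang((110,300),(485,440),.112),ang((105,308),(480,465),.125))
a=f(145,187,.126);b=f(105,308,.125);print("width",np.linalg.norm(np.cross(f(538,345,.126)-a,b-a))/np.linalg.norm(f(538,345,.126)-a))
print("TCP-plane check: finger tips", px("wrist",[.4724,.0718-.02,.2612]),px("wrist",[.4724,.0718+.02,.2612]))
E
```

```text
centre [0.47143626 0.07157298] ring [0.46777091 0.07163233]
(np.float64(22.52398807473358), np.float64(0.07407741561446975)) (np.float64(21.45802239404253), np.float64(0.07476714118075116)) (np.float64(23.833933981114544), np.float64(0.07283663758338181))
width 0.02291744648516743
TCP-plane check: finger tips [np.float64(231.43254092153467), np.float64(267.97501720798425)] [np.float64(314.7079218193488), np.float64(267.6230089427535)]<stdin>:7: DeprecationWarning: Arrays of 2-dimensional vectors are deprecated. Use arrays of 3-dimensional vectors instead. (deprecated in NumPy 2.0)
```

Call:
play_rows([
  {"claw":4,"delta_pos":[0.1,0,3],"twist":8},
  {"claw":4,"delta_pos":[0.1,0,6],"twist":16},
  {"claw":4,"delta_pos":[0.1,0,9.5],"twist":21.5},
  {"claw":4,"delta_pos":[0.1,0,12.3],"twist":21.5},
  {"claw":4,"delta_pos":[0.1,0,12.3],"twist":21.5},
  {"claw":4,"delta_pos":[0.1,0,12.3],"twist":21.5},
])

```text
clock: 3.22
tcp_pos: [0.4721, 0.0725, 0.1394]
orientation: [0.001, 0.189, 0.982, 0.0]
wrist_force: [-0.1, -0.2, 0.3]
finger_gap: 0.0401
```

```bash
python3 - <<'E'
from h import *
s=get_state(); print(s["clock"],s["tcp_pos"],s["orientation"],s["wrist_force"],s["ft_torque"])
im=imaging.read_camera("wrist"); cv2.imwrite("pics/w2.png",im[:,:,::-1])
c=im[130:350,140:420,::-1].copy(); cv2.imwrite("pics/w2c.png",cv2.resize(c,None,fx=2.7,fy=2.7,interpolation=cv2.INTER_CUBIC))
print(px("wrist",s["tcp_pos"]),px("wrist",[.4714,.0716,.112]))
for q in ["scene","side"]:
    m=imaging.read_camera(q); cv2.imwrite(f"pics/{q}2.png",m[:,:,::-1])
E
```

```text
3.225 [0.4721155  0.07254546 0.13944827] [6.83963400e-04 1.89154872e-01 9.81947015e-01 1.64915661e-04] [-0.1105226  -0.15120529  0.31015184] [ 0.04589721 -0.02754413  0.01007479]
[np.float64(275.9049022432903), np.float64(265.99144419713673)] [np.float64(273.7857867084872), np.float64(244.34364198194876)]
```

View pics/w2c.png

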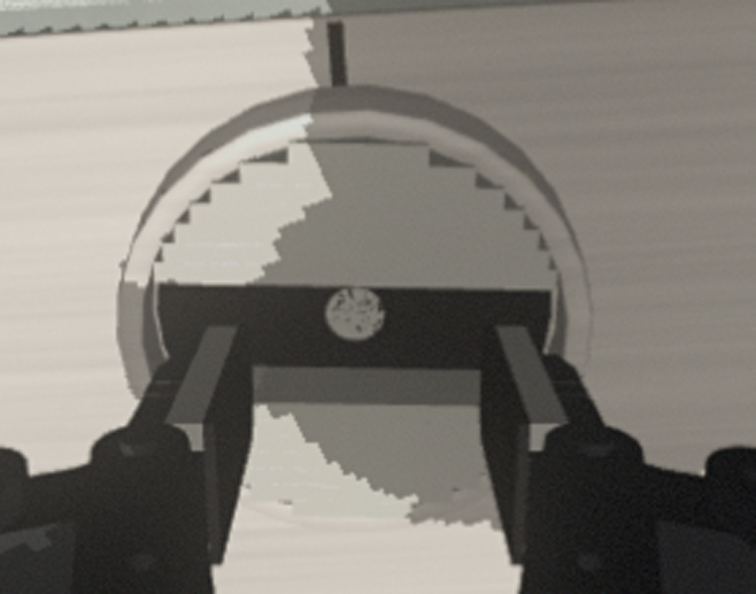

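```bash
python3 - <<'E'
from h import *
s=get_state(); t=s["tcp_pos"][:2]
q=s["orientation"]; a=2*np.arctan2(q[1],q[2]); ty=np.array([np.sin(a),np.cos(a)]); tx=np.array([-np.cos(a),np.sin(a)])
print(np.degrees(a),tx,ty)
f=lambda u,v,z: (lambda d:np.round([d@tx*1e3,d@ty*1e3],1))(at_z("wrist",(140+u/2.7,130+v/2.7),z)[:2]-t)
print("screw",f(355,313,.112),"front lip",f(158,284,.127),f(550,290,.127),"back lip",f(260,404,.1245),f(478,404,.1245))
print("floor back edge",f(260,366,.111),f(478,369,.111),"fingertip front",f(240,326,.1395),f(498,326,.1395))
print("ring outer L/R",f(118,310,.122),f(590,310,.122))
E
```

```text
21.855987995599207 [-0.92812249  0.37227495] [0.37227495 0.92812249]
screw [-0.2 -2.5] front lip [ 11.6 -39.3] [10.4 34.5] back lip [-14.6 -21.3] [-14.6  22.1]
floor back edge [-12.7 -22.8] [-13.4  23.7] fingertip front [  8.4 -22.3] [ 8.3 22.9]
ring outer L/R [  4.4 -48.8] [ 4.4 43.7]
```

Call:
play_rows([
  {"claw":4,"delta_pos":[-0.05,-0.25,0],"twist":0.5},
  {"claw":4,"delta_pos":[-0.05,-0.25,0.8],"twist":0.5},
  {"claw":4,"delta_pos":[-0.05,-0.25,1.4],"twist":0.5},
  {"claw":4,"delta_pos":[-0.05,-0.25,1.8],"twist":0.5},
  {"claw":4,"delta_pos":[-0.05,-0.25,2.2],"twist":0.5},
  {"claw":4,"delta_pos":[-0.05,-0.25,2.2],"twist":0.5},
])

```text
clock: 4.12
tcp_pos: [0.4709, 0.0694, 0.1159]
orientation: [-0.0, 0.194, 0.981, -0.0]
wrist_force: [0.1, -0.2, -0.6]
finger_gap: 0.0405
```

```bash
python3 - <<'E'
from h import *
s=get_state(); print(s["clock"],s["tcp_pos"],s["orientation"],s["wrist_force"],s["ft_torque"])
im=imaging.read_camera("wrist"); cv2.imwrite("pics/w3.png",im[:,:,::-1])
c=im[130:350,140:420,::-1].copy(); cv2.imwrite("pics/w3c.png",cv2.resize(c,None,fx=2.7,fy=2.7,interpolation=cv2.INTER_CUBIC))
E
```

```text
4.125 [0.47092752 0.06940066 0.11587486] [-3.60161406e-04  1.94104364e-01  9.80980818e-01 -4.34721113e-05] [ 0.06186223 -0.22651978 -0.64868413] [-0.03468758 -0.02201795 -0.00194295]
```

View pics/w3c.png

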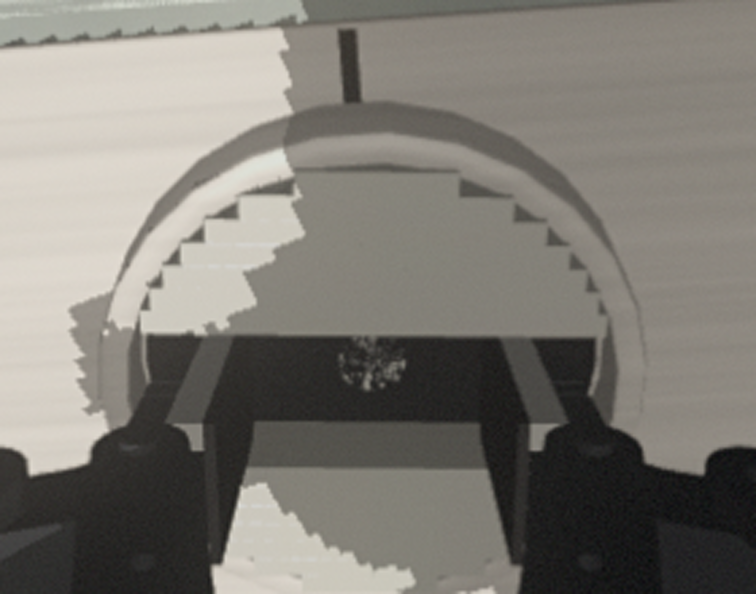

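Fingertips are about 10 mm inside the slot, centred on the screw (372,362 in the crop), with no contact force. Pressing down.

Call:
play_rows([
  {"claw":4,"delta_pos":[0,0,0.4],"twist":0},
  {"claw":4,"delta_pos":[0.03,0,0.8],"twist":0},
  {"claw":4,"delta_pos":[0.06,0,1.2],"twist":0},
  {"claw":4,"delta_pos":[0.1,0,1.5],"twist":0},
  {"claw":4,"delta_pos":[0.1,0,1.8],"twist":0},
  {"claw":4,"delta_pos":[0.1,0,1.9],"twist":0},
  {"claw":4,"delta_pos":[0.1,0,1.9],"twist":0},
])

```text
clock: 5.05
tcp_pos: [0.4704, 0.0698, 0.0974]
orientation: [0.0, 0.194, 0.981, 0.0]
wrist_force: [0.4, -0.7, 4.2]
finger_gap: 0.0403
```

```bash
python3 - <<'E'
from h import *
s=get_state(); print(s["clock"],s["tcp_pos"],s["orientation"],s["wrist_force"],s["ft_torque"],s["joint_pos"])
E
```

```text
5.05 [0.47038995 0.06981775 0.09742626] [1.38096339e-04 1.94108461e-01 9.80980059e-01 1.05226693e-04] [ 0.42192162 -0.68943423  4.19158234] [0.00953542 0.13426145 0.02909207] [-2.17851943e-02  2.10199960e-01 -4.35910450e-01  9.24377529e-01
  1.59594849e-04  3.68911922e-01]
```

Call:
play_rows([
  {"claw":4,"delta_pos":[0,0.05,0.15],"twist":0},
  {"claw":4,"delta_pos":[0,0.05,0.2],"twist":5},
  {"claw":4,"delta_pos":[0,0.05,0.2],"twist":10},
  {"claw":4,"delta_pos":[0,0.05,0.2],"twist":15},
  {"claw":4,"delta_pos":[0,0.05,0.2],"twist":20},
  {"claw":4,"delta_pos":[0,0.05,0.2],"twist":25},
  {"claw":4,"delta_pos":[0,0.05,0.2],"twist":30},
  {"claw":4,"delta_pos":[0,0.05,0.2],"twist":35},
  {"claw":4,"delta_pos":[0,0.05,0.2],"twist":40},
  {"claw":4,"delta_pos":[0,0.05,0.2],"twist":45},
  {"claw":4,"delta_pos":[0,0.05,0.2],"twist":45},
])

```text
clock: 6.42
tcp_pos: [0.4701, 0.0705, 0.0954]
orientation: [-0.0, 0.555, 0.832, 0.0]
wrist_force: [-2.1, 0.2, 5.6]
finger_gap: 0.0401
```

```bash
python3 - <<'E'
from h import *
s=get_state(); q=s["orientation"]; print(s["clock"],s["tcp_pos"],np.degrees(2*np.arctan2(q[1],q[2])),s["wrist_force"],s["ft_torque"],s["joint_pos"][5])
E
```

```text
6.425 [0.47009661 0.07050138 0.09539578] 67.41246725535497 [-2.0564683   0.23795709  5.61478862] [0.12026915 0.32526249 0.10106614] 1.1559923446099927
```

Call:
play_rows([
  {"claw":4,"delta_pos":[0,0,0],"twist":5},
  {"claw":4,"delta_pos":[0,0,0],"twist":10},
  {"claw":4,"delta_pos":[0,0,0],"twist":15},
  {"claw":4,"delta_pos":[0,0,0],"twist":20},
  {"claw":4,"delta_pos":[0,0,0],"twist":25},
  {"claw":4,"delta_pos":[0,0,0],"twist":30},
  {"claw":4,"delta_pos":[0,0,0],"twist":35},
  {"claw":4,"delta_pos":[0,0,0],"twist":39},
  {"claw":4,"delta_pos":[0,0,0],"twist":42},
  {"claw":4,"delta_pos":[0,0,0],"twist":44},
  {"claw":4,"delta_pos":[0,0,0],"twist":44},
])

```text
clock: 7.8
tcp_pos: [0.47, 0.0707, 0.0954]
orientation: [-0.001, 0.826, 0.564, 0.0]
wrist_force: [-1.6, 1.4, 6.1]
finger_gap: 0.0398
```

```bash
python3 - <<'E'
from h import *
s=get_state(); q=s["orientation"]; print(s["clock"],s["tcp_pos"],np.degrees(2*np.arctan2(q[1],q[2])),s["wrist_force"],s["ft_torque"],s["joint_pos"][5])
E
```

```text
7.8 [0.47002333 0.07069654 0.09539454] 111.37523683633967 [-1.58539764  1.41291095  6.11047954] [ 0.13452287  0.31331136 -0.00700721] 1.9234809807834323
```

Call:
play_rows([
  {"claw":4,"delta_pos":[0,0,0],"twist":2},
  {"claw":4,"delta_pos":[0,0,0],"twist":4},
  {"claw":4,"delta_pos":[0,0,0],"twist":4},
])

```text
clock: 8.18
tcp_pos: [0.4701, 0.0708, 0.0954]
orientation: [-0.0, 0.844, 0.536, -0.0]
wrist_force: [-1.7, 0.6, 6.2]
finger_gap: 0.0403
```

```bash
python3 - <<'E'
from h import *
s=get_state(); q=s["orientation"]; print(s["clock"],s["tcp_pos"],np.degrees(2*np.arctan2(q[1],q[2])),s["wrist_force"],s["ft_torque"],s["joint_pos"][5])
im=imaging.read_camera("wrist"); cv2.imwrite("pics/w4.png",im[:,:,::-1])
E
```

```text
8.175 [0.47006679 0.07079319 0.09540274] 115.17647597391728 [-1.66801062  0.61374684  6.19588579] [0.0438176  0.32028228 1.44934915] 1.9902175978592582
```

View pics/w4.png

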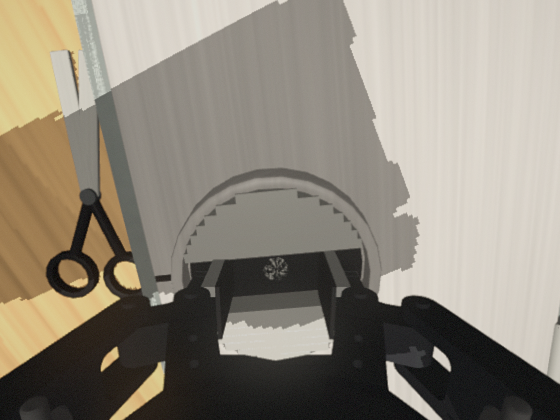

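Torque rose to 1.45 N m, so it is against the stop, and the slot points at the mark (163,278). I'll relax the twist into the play and withdraw straight up.

Call:
play_rows([
  {"claw":4,"delta_pos":[0,0,0],"twist":-3.5},
  {"claw":4,"delta_pos":[0,0,-0.2],"twist":-3.5},
  {"claw":4,"delta_pos":[0,0,-0.6],"twist":-3.5},
  {"claw":4,"delta_pos":[0,0,-1.2],"twist":-3.5},
  {"claw":4,"delta_pos":[0,0,-2.2],"twist":-3.5},
  {"claw":4,"delta_pos":[0,0,-5],"twist":-3.5},
  {"claw":4,"delta_pos":[0,0,-10],"twist":-3.5},
  {"claw":4,"delta_pos":[0,0,-14],"twist":-3.5},
  {"claw":4,"delta_pos":[0,0,-14],"twist":-3.5},
  {"claw":4,"delta_pos":[0,0,-14],"twist":-3.5},
])

```text
clock: 9.48
tcp_pos: [0.4703, 0.0702, 0.2351]
orientation: [-0.0, 0.828, 0.56, 0.0]
wrist_force: [0.9, 0.6, -0.2]
finger_gap: 0.0399
```

```bash
python3 - <<'E'
from h import *
s=get_state(); print(s["clock"],s["tcp_pos"],s["wrist_force"])
im=imaging.read_camera("wrist")[:,:,::-1]; sd=imaging.read_camera("side")[130:330,190:410,::-1]
cv2.imwrite("pics/end.png",np.hstack([cv2.resize(im[60:340,80:460],(400,295)),cv2.resize(sd,(324,295),interpolation=cv2.INTER_CUBIC)]))
E
```

```text
9.475 [0.47025875 0.07020766 0.23511219] [ 0.94211117  0.61108973 -0.17825016]
```

View pics/end.png

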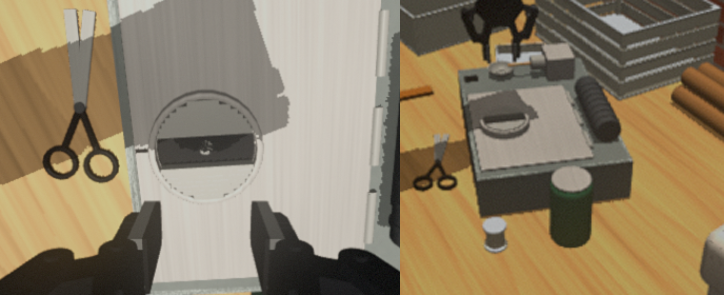

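```bash
python3 -c "
from h import *
print(env.hand_in())"
```

```text
the job is handed in; nothing more can be done
None
```

The hatch is shut and the fastener is turned to its stop. I handed the job in at about 9.5 s; the hand-in gives no verdict.

- **Pressing:** I set the fingertips, opened to 40 mm, in the slot and pressed the hatch down to a tip height of 95 mm with about 6 N. That is about 3 mm past flush.
- **Turning:** I then turned the fastener clockwise. The torque rose to 1.45 N m at a tool angle of 115°, which shows it was against its stop. I eased off 3.5° and lifted straight out.
- **Last pictures:** The slot points at the black mark to within a few degrees and the hatch lies flat with nothing touching it. The scissors, tin, white spool and pin dish look unmoved; I did not check the wooden spool, tray and lath separately.
- **Disagreement along the way:** The slot first looked 3–4° clockwise of the hatch's free edge, rather than parallel to it. I followed the measured slot angle, and the fingers went in without force.

I judged the final hatch and fastener angles from the images and forces, since neither joint angle can be read directly.

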